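Lock the climate loggers into the reader sockets

ROBOT

A 6-joint arm with a two-finger parallel gripper is mounted at the origin on the work surface. World frame = base frame: x ahead of the robot, y to its left, z up, the work surface at z = 0. Lengths are in mm, angles in rad, forces in N, time in s.
With the tool pointing down it reaches from about 350 to 725 mm from the base axis. Payload 4.3 kg.
Tool frame: the origin (TCP) lies on the centre line of the jaws, within the pads' length; the fingertips stand 8 mm ahead of it and the grasp point (between the pads) lies 11 mm behind it; z points along the fingers, y is the line along which they close (so a half turn about z gives the same grasp; the last joint's range is limited). The gripper opens to 85 mm and grips with 20 to 120 N. Pads are 22 mm wide; open, the fingers measure 114 mm over their backs; the gripper's body (76 mm by 85 mm) begins 54 mm behind the grasp point. The pads swing forward as they close: fully open they stand 13 mm farther back than shut.
Start: joints at [-1.399, 0.377, 0.081, 1.274, 0, 1.46], TCP at [159.909, -552.354, 239.329] pointing down, gripper open.
Joint ranges: [-2.72, 2.72], [-0.84, 1.66], [-1.02, 1.22], [-1.77, 2.12], [-1.37, 1.28], [-3.14, 3.14]. Speed limits (rad/s): [2.57, 2.57, 3.14, 3.14, 3.14, 3.14].

INTERFACE

Orientations are given as a unit quaternion [x, y, z, w].
In Python, from plant import r, eoat, sensors, viewer, workorder gives the robot as it stands. Calls block until the motion is done:
- r.move_to(position, orientation): joint-space move of the TCP to a pose.
- r.move_linear(position, orientation=None, velocity=150, max_force=None): straight line of the TCP; orientation=None keeps the orientation; velocity is the mean speed in mm/s. With max_force (N) it stops when the force on the tool has changed by that much, and returns True; else False.
- r.move_j(angles): joint-space move.
- eoat.command_gripper(opening, effort=None): finger opening in mm; effort is the grip in N (None keeps the last); returns when the fingers have stopped.
- r.dwell(seconds).
- r.ik(position, orientation): joint angles nearest the present ones, or None.
- sensors.sense(): the state.
- viewer.snapshot(name): name is "side" or "top"; returns (picture, depth): 420x560x3 uint8, red, green, blue; 420x560 float32, mm along the optical axis (not along the pixel's ray), 0 where there is no reading.
- viewer.calibration(name): a dict with "camera_matrix" (3x3 intrinsics, pixels), "world_from_camera" (4x4, takes a point from camera to world coordinates). Camera axes: x right, y down, z forward; pixel columns grow to the right and rows downward; lengths in mm; the calibration is good to about 2 mm. A picture is of the moment at which its call begins. calibration takes no time and is no camera call.
A pose or a line that the arm cannot do raises r.PlanningError and nothing moves.
- workorder.finish_job(): hands the job in; it is judged then, once.
The state is a dict: "t": time; "joint_positions": joint angles; "joint_vel": joint speeds; "tau": joint torques, N m; "tcp_pos": TCP position; "tcp_rot": TCP orientation; "ft_force": force on the tool from outside, world axes, zero at the start; "torque": the same for the moment, N m; "gripper_width": finger opening in mm; "finger_force": force on a finger pad.
Only numpy, scipy, OpenCV 4.12 (cv2) and the standard library are available. Lean on these libraries where they do the work, as an engineer would, in place of code of your own. Each camera call takes 0.05 s, during which the arm holds its last target. There are 200 camera calls.

TASK

Pick all the climate loggers (the white blocks with a grip fin; there may be two or three) out of the cluttered tray and seat each one fully home, fin up, in a reader socket of its own, swinging a lever out of the way first where it covers the pocket. Finish with the locking levers of all three sockets swung fully shut, over any empty socket too. Leave the other things in the tray and do not disturb what stands on the table.

Things in the scene. Friction and masses are not known exactly. Their poses are not given: they have to be found in the camera images.
- logger_1: climate logger, a white plastic block 80 x 44 x 26 mm with an upright grip fin on the middle of its top, 50 mm long (along x), 18 mm wide, 26 mm tall (fin top 52 mm above the underside); 150 g; alike after a half turn. Origin: centre of the underside; x along the 80 mm side, z up through the fin. Starts upright on the tray floor; grip the fin across its width. May be absent
- logger_2: climate logger, a white plastic block 80 x 44 x 26 mm with an upright grip fin on the middle of its top, 50 mm long (along x), 18 mm wide, 26 mm tall (fin top 52 mm above the underside); 150 g; alike after a half turn. Origin: centre of the underside; x along the 80 mm side, z up through the fin. Starts upright on the tray floor; grip the fin across its width. May be absent
- logger_3: climate logger, a white plastic block 80 x 44 x 26 mm with an upright grip fin on the middle of its top, 50 mm long (along x), 18 mm wide, 26 mm tall (fin top 52 mm above the underside); 150 g; alike after a half turn. Origin: centre of the underside; x along the 80 mm side, z up through the fin. Starts upright on the tray floor; grip the fin across its width. May be absent
- seat_a (a point): centre of the pocket floor of socket a, a fixed grey plate 150 x 72 mm, 26 mm high. The pocket is 83 x 47 mm (long side along this x), 16 mm deep with a 3 mm bevelled mouth; its floor is 10 mm above the table. A seated logger's origin lies at this point, its fin top then 62 mm above the table, 2.5 mm under the lever
- hinge_a (a point): pivot axis (vertical) of the locking lever of socket a, 60 mm from the pocket centre along the seat's +x, 69 mm above the table; on a pillar 20 mm thick
- knob_a (a point): top centre of the black upright knob (16 mm diameter, 31 mm tall, its top about 106 mm above the table) of the lever of socket a, 75 mm from the pivot. The lever is a flat steel bar 84 mm long, 14 mm wide, its underside 64.5 and its top 74.5 mm above the table; it swings level
- lever_a (a joint): angle of the lever of socket a, rad: 0 shut (at its stop; bar along the seat's x over the pocket, knob 15 mm past the pocket centre towards the seat's -x) to 1.9 fully open (anticlockwise from above; knob on the seat's -y side). From 1.5 up a logger and gripper pass freely. About 1 N at the knob moves it; it stays where left
- seat_b (a point): centre of the pocket floor of socket b, a fixed grey plate 150 x 72 mm, 26 mm high. The pocket is 83 x 47 mm (long side along this x), 16 mm deep with a 3 mm bevelled mouth; its floor is 10 mm above the table. A seated logger's origin lies at this point, its fin top then 62 mm above the table, 2.5 mm under the lever
- hinge_b (a point): pivot axis (vertical) of the locking lever of socket b, 60 mm from the pocket centre along the seat's +x, 69 mm above the table; on a pillar 20 mm thick
- knob_b (a point): top centre of the black upright knob (16 mm diameter, 31 mm tall, its top about 106 mm above the table) of the lever of socket b, 75 mm from the pivot. The lever is a flat steel bar 84 mm long, 14 mm wide, its underside 64.5 and its top 74.5 mm above the table; it swings level
- lever_b (a joint): angle of the lever of socket b, rad: 0 shut (at its stop; bar along the seat's x over the pocket, knob 15 mm past the pocket centre towards the seat's -x) to 1.9 fully open (anticlockwise from above; knob on the seat's -y side). From 1.5 up a logger and gripper pass freely. About 1 N at the knob moves it; it stays where left
- seat_c (a point): centre of the pocket floor of socket c, a fixed grey plate 150 x 72 mm, 26 mm high. The pocket is 83 x 47 mm (long side along this x), 16 mm deep with a 3 mm bevelled mouth; its floor is 10 mm above the table. A seated logger's origin lies at this point, its fin top then 62 mm above the table, 2.5 mm under the lever
- hinge_c (a point): pivot axis (vertical) of the locking lever of socket c, 60 mm from the pocket centre along the seat's +x, 69 mm above the table; on a pillar 20 mm thick
- knob_c (a point): top centre of the black upright knob (16 mm diameter, 31 mm tall, its top about 106 mm above the table) of the lever of socket c, 75 mm from the pivot. The lever is a flat steel bar 84 mm long, 14 mm wide, its underside 64.5 and its top 74.5 mm above the table; it swings level
- lever_c (a joint): angle of the lever of socket c, rad: 0 shut (at its stop; bar along the seat's x over the pocket, knob 15 mm past the pocket centre towards the seat's -x) to 1.9 fully open (anticlockwise from above; knob on the seat's -y side). From 1.5 up a logger and gripper pass freely. About 1 N at the knob moves it; it stays where left
- tray: low cardboard tray, fixed, 270 x 210 mm, walls 34 mm high and 5 mm thick, floor 5 mm above the table. Origin: centre of its underside, x along the 270 mm side. Holds the loggers and other things, all of these lower than 26 mm
- spare_pack: plain white block 76 x 42 x 22 mm without a fin (not a logger), loose in the tray; origin: centre of its underside. Stays in the tray
- film_can: aluminium film can, 48 mm diameter, 20 mm tall, loose in the tray; origin: centre of its underside. Stays in the tray
- cassette: black cassette 60 x 34 x 12 mm, loose in the tray; origin: centre of its underside. Stays in the tray
- bone_rod: pale wooden rod, about 90 mm long and 14 mm thick, round, loose in the tray; origin: centre of its underside. Stays in the tray
- card_stack: stack of cards 75 x 100 x 25 mm, loose on the table, to be left alone
- tape_roll: roll of clear tape, 90 mm diameter, 22 mm high, loose on the table, to be left alone
- brush: hand brush lying on the table, loose on the table, to be left alone
Not all that is in view belongs to the job. There is more than one size of the bone_rod; the one meant has the size given above. What is shaped like the part that bears seat_b but green is not meant.

How it is judged (in metres and radians):
At the end, for the whole second after the job is handed in: Each logger is in its own pocket: within 5 mm of the centre, under 4 mm above the floor, aligned within 4 degrees (either way round), upright, at rest. All three levers within 0.12 rad of shut. Spare pack, film can, cassette and rod still in the tray (((horizontal distance between logger_1 and seat_a below 0.005 m and z of logger_1 in the frame of seat_a below 0.004 m and angle between the x axis of logger_1 and the x axis of seat_a, either way round below 0.07 rad and angle between logger_1's own z axis and vertical below 0.08 rad) or (horizontal distance between logger_1 and seat_b below 0.005 m and z of logger_1 in the frame of seat_b below 0.004 m and angle between the x axis of logger_1 and the x axis of seat_b, either way round below 0.07 rad and angle between logger_1's own z axis and vertical below 0.08 rad) or (horizontal distance between logger_1 and seat_c below 0.005 m and z of logger_1 in the frame of seat_c below 0.004 m and angle between the x axis of logger_1 and the x axis of seat_c, either way round below 0.07 rad and angle between logger_1's own z axis and vertical below 0.08 rad)) and ((horizontal distance between logger_2 and seat_a below 0.005 m and z of logger_2 in the frame of seat_a below 0.004 m and angle between the x axis of logger_2 and the x axis of seat_a, either way round below 0.07 rad and angle between logger_2's own z axis and vertical below 0.08 rad) or (horizontal distance between logger_2 and seat_b below 0.005 m and z of logger_2 in the frame of seat_b below 0.004 m and angle between the x axis of logger_2 and the x axis of seat_b, either way round below 0.07 rad and angle between logger_2's own z axis and vertical below 0.08 rad) or (horizontal distance between logger_2 and seat_c below 0.005 m and z of logger_2 in the frame of seat_c below 0.004 m and angle between the x axis of logger_2 and the x axis of seat_c, either way round below 0.07 rad and angle between logger_2's own z axis and vertical below 0.08 rad)) and ((horizontal distance between logger_3 and seat_a below 0.005 m and z of logger_3 in the frame of seat_a below 0.004 m and angle between the x axis of logger_3 and the x axis of seat_a, either way round below 0.07 rad and angle between logger_3's own z axis and vertical below 0.08 rad) or (horizontal distance between logger_3 and seat_b below 0.005 m and z of logger_3 in the frame of seat_b below 0.004 m and angle between the x axis of logger_3 and the x axis of seat_b, either way round below 0.07 rad and angle between logger_3's own z axis and vertical below 0.08 rad) or (horizontal distance between logger_3 and seat_c below 0.005 m and z of logger_3 in the frame of seat_c below 0.004 m and angle between the x axis of logger_3 and the x axis of seat_c, either way round below 0.07 rad and angle between logger_3's own z axis and vertical below 0.08 rad)) and linear speed of each of logger_1, logger_2, logger_3 below 0.02 m/s and value of joint each of lever_a, lever_b, lever_c below 0.12 rad and height (world z) of each of spare_pack, film_can, cassette, bone_rod below 0.06 m and x of spare_pack in the frame of tray between -0.135 and 0.135 m and y of spare_pack in the frame of tray between -0.105 and 0.105 m and x of film_can in the frame of tray between -0.135 and 0.135 m and y of film_can in the frame of tray between -0.105 and 0.105 m and x of cassette in the frame of tray between -0.135 and 0.135 m and y of cassette in the frame of tray between -0.105 and 0.105 m and x of bone_rod in the frame of tray between -0.135 and 0.135 m and y of bone_rod in the frame of tray between -0.105 and 0.105 m); the robot touches nothing.
It fails at once if the card stack, tape roll or brush is pushed more than 4 cm (distance of any of card_stack, tape_roll, brush from where it was at the start of the episode above 0.04 m).
Of logger_1, logger_2, logger_3 only 2 to 3 are there at a start; the rules pass over those that are not, and their reading is None.
At some moment in a run one of logger_1, logger_2, logger_3 may be knocked a few centimetres aside while the robot is not near it.
It also fails if it takes over 210 s, if anything falls off the work surface, if the arm or the gripper's body presses on something with over 40 N, if the wrist force passes 120 N, or if a joint passes its speed limit or range.

## Working session

There is one attempt and no reset: what is moved stays moved. The work goes in short steps, each a Python script; the robot and the scene stay as the last script left them, time stands still between calls to the robot, and variables do not carry over. Pictures are saved under pics/ and viewed, at most 14 in all, crops included, and the job is handed in when it is done.

```bash
mkdir -p pics; ls
python3 - <<'E'
from plant import r, eoat, sensors, viewer, workorder
import cv2,numpy as np
np.set_printoptions(suppress=True,precision=4)
for n in ("top","side"):
    p,d=viewer.snapshot(n); cv2.imwrite(f"pics/{n}0.png",p[:,:,::-1]); np.save(f"pics/{n}0.npy",d)
    print(n,viewer.calibration(n), (d==0).mean(), d.min(), d.max())
print(sensors.sense())
E
```

```text
pics
top {'camera_matrix': array([[435.2136,   0.    , 276.1823],
       [  0.    , 435.2136, 210.1632],
       [  0.    ,   0.    ,   1.    ]]), 'world_from_camera': array([[   0.0211,   -0.9966,    0.0802,  459.1924],
       [  -0.9997,   -0.0221,   -0.0115,   14.1615],
       [   0.0132,   -0.0799,   -0.9967, 1084.8262],
       [   0.    ,    0.    ,    0.    ,    1.    ]])} 0.0037712585034013605 0.0 1945.6538
side {'camera_matrix': array([[410.3182,   0.    , 287.51  ],
       [  0.    , 410.3182, 208.5785],
       [  0.    ,   0.    ,   1.    ]]), 'world_from_camera': array([[ -0.9739,  -0.1502,   0.1703, 332.7538],
       [ -0.227 ,   0.6203,  -0.7508, 772.4114],
       [  0.0072,  -0.7699,  -0.6382, 738.3792],
       [  0.    ,   0.    ,   0.    ,   1.    ]])} 0.004026360544217687 0.0 3415.2239
{'t': 0.1, 'joint_positions': array([-1.3993,  0.378 ,  0.0798,  1.2744,  0.    ,  1.4605]), 'joint_vel': array([ 0.0007, -0.0001,  0.0028, -0.0011, -0.0003,  0.0004]), 'tau': array([  0.0029, -46.4692,  27.0583,   0.012 ,   0.    ,  -0.    ]), 'tcp_pos': array([ 159.8172, -551.748 ,  238.4471]), 'tcp_rot': array([ 0.9901,  0.1405, -0.    , -0.0009]), 'ft_force': array([-0.9176,  0.32  , -0.3175]), 'torque': array([-0.0359, -0.0342,  0.0383]), 'finger_force': 0.0, 'gripper_width': 85.18557861792597}
```

View pics/top0.png

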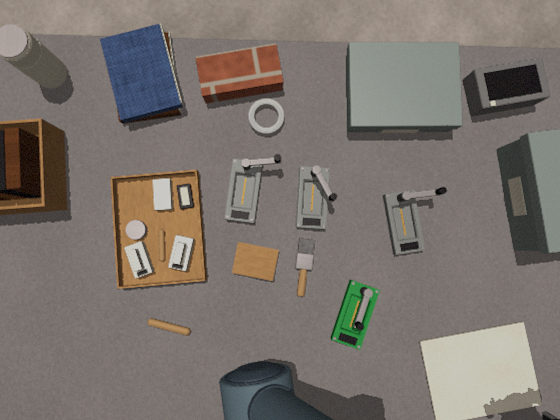

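View pics/side0.png

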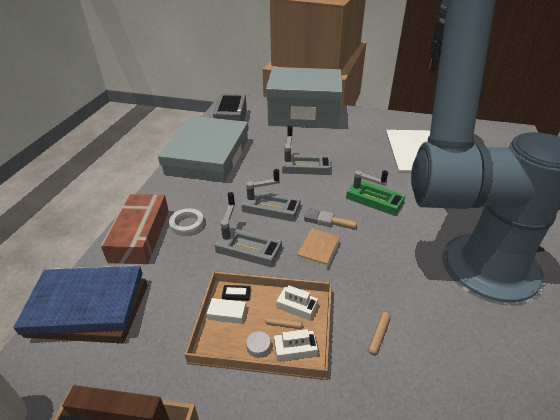

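Top view: two loggers in the tray at about (180,253) and (138,260). The finless spare pack is at (162,194). The grey sockets are at (243,190), (313,200) and (405,220), with their hinges on the far side. The lever of the middle one is partly closed (knob at 333,197). The green plate at (355,313) is a decoy. Next I'll zoom in and compute.

```bash
cat > h.py <<'E'
import cv2,numpy as np
from plant import r, eoat, sensors, viewer, workorder
np.set_printoptions(suppress=True,precision=2)
def snap(n):
    p,d=viewer.snapshot(n); c=viewer.calibration(n); return p,d,c["camera_matrix"],c["world_from_camera"]
def ray(K,T,uv):
    uv=np.atleast_2d(uv).astype(float)
    c=np.c_[(uv-K[:2,2])/[K[0,0],K[1,1]],np.ones(len(uv))]
    return T[:3,3],c@T[:3,:3].T
def plane(K,T,uv,z):
    o,d=ray(K,T,uv); return o+d*((z-o[2])/d[:,2])[:,None]
def cloud(K,T,d):
    v,u=np.mgrid[:d.shape[0],:d.shape[1]]
    o,dr=ray(K,T,np.c_[u.ravel(),v.ravel()])
    P=(o+dr*d.reshape(-1,1)).reshape(*d.shape,3); P[d==0]=np.nan; return P
def proj(K,T,P):
    c=(np.atleast_2d(P)-T[:3,3])@T[:3,:3]; q=c@K.T; return q[:,:2]/q[:,2:]
E
python3 - <<'E'
import cv2
t=cv2.imread('pics/top0.png')
cv2.imwrite('pics/c1.png',cv2.resize(t[145:265,220:440],None,fx=3.6,fy=3.6,interpolation=cv2.INTER_CUBIC)[:600,:800])
cv2.imwrite('pics/c2.png',cv2.resize(t[165:290,105:215],None,fx=4.5,fy=4.5,interpolation=cv2.INTER_CUBIC))
from h import *
for n in("top","side"):
    c=viewer.calibration(n);K,T=c["camera_matrix"],c["world_from_camera"]
    P=cloud(K,T,np.load(f'pics/{n}0.npy'))
    pts={"top":[(230,300),(180,240),(162,194),(243,190),(243,210),(246,163),(277,159),(313,205),(317,170),(333,197),(405,220),(403,196),(441,190)],"side":[(200,260),(228,312),(250,245),(271,206),(306,164)]}[n]
    for u,v in pts: print(n,u,v,P[v,u])
E
```

```text
top 230 300 [322.49 110.47  -0.55]
top 180 240 [466.7  231.69  33.27]
top 162 194 [577.62 281.06  26.96]
top 243 190 [593.93  85.19  10.99]
top 243 210 [542.97  82.87  25.82]
top 246 163 [649.46  75.54  76.94]
top 277 159 [655.05   3.46 105.02]
top 313 205 [560.54 -89.39   9.76]
top 317 170 [636.71 -91.08  77.39]
top 333 197 [ 571.   -125.61  103.26]
top 405 220 [ 528.12 -318.08   11.57]
top 403 196 [ 579.85 -292.81   78.52]
top 441 190 [ 592.07 -370.74  107.4 ]
side 200 260 [692.79 146.21   0.43]
side 228 312 [566.6  292.57  26.41]
side 250 245 [586.38  76.45   9.3 ]
side 271 206 [574.38 -83.74  10.82]
side 306 164 [ 520.09 -314.94   10.99]
```

View pics/c1.png

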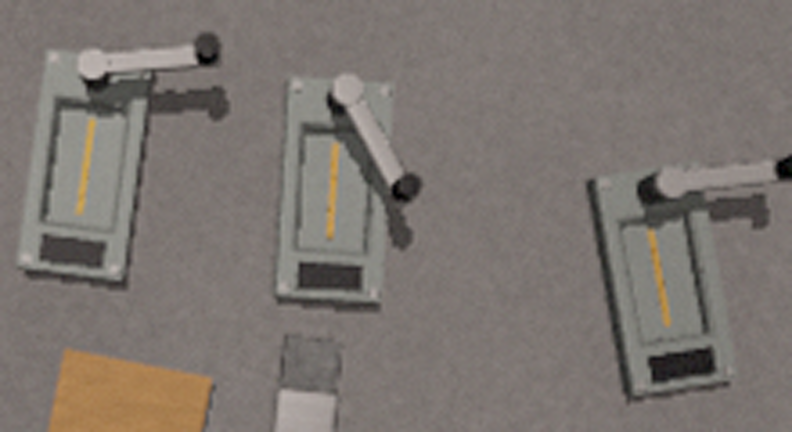

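View pics/c2.png

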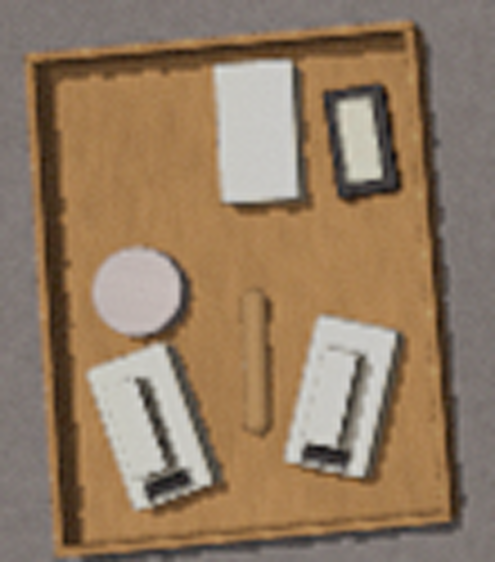

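Crop c1 shows the levers of the left and right sockets swung well open and the middle one covering its pocket. Crop c2 shows two finned loggers, both clear of the walls and rod. Now I'll measure precisely from both views.

```bash
cat >> h.py <<'E'
def rect(pts):
    (c,(w,h),a)=cv2.minAreaRect(np.float32(pts)); 
    if w<h: w,h,a=h,w,a+90
    return np.array(c),w,h,(a+90)%180-90   # long-axis angle deg
def blobs(mask,minpix):
    n,l,s,_=cv2.connectedComponentsWithStats(mask.astype(np.uint8),connectivity=8)
    return [l==i for i in range(1,n) if s[i,4]>=minpix]
def uvof(m): v,u=np.nonzero(m); return np.c_[u,v]
SOCK={'a':(590,84),'b':(570,-88),'c':(524,-317)}
def measure(n,p,d,K,T):
    P=cloud(K,T,d); z=P[...,2]; out={}
    hsv=cv2.cvtColor(p,cv2.COLOR_RGB2HSV)
    for k,s in SOCK.items():
        near=np.hypot(P[...,0]-s[0],P[...,1]-s[1])<120
        m=near&(z>21)&(z<31)&(hsv[...,1]<70)
        for b in blobs(m,100):
            q=plane(K,T,uvof(b),26); out['plate_'+k]=(*rect(q[:,:2]),np.median(z[b]),b.sum())
        y=near&(hsv[...,1]>120)&(hsv[...,0]<32)&(hsv[...,0]>15)&(z<18)&(z>4)
        for b in blobs(y,15): out['line_'+k]=(*rect(plane(K,T,uvof(b),10)[:,:2]),np.median(z[b]),b.sum())
        kn=near&(z>84)&(z<112)
        for b in blobs(kn,8):
            t=b&(z>100); out['knob_'+k]=(P[t].mean(0) if t.any() else P[b].mean(0),b.sum())
    tr=(P[...,0]>360)&(P[...,0]<620)&(P[...,1]>160)&(P[...,1]<390)
    i=0
    for b in blobs(tr&(z>46)&(z<66)&(p.min(2)>110),20):
        q=plane(K,T,uvof(b),57); out[f'fin{i}']=(*rect(q[:,:2]),np.median(z[b]),b.sum()); i+=1
    i=0
    for b in blobs(tr&(z>20)&(z<64)&(p.min(2)>110)&(hsv[...,1]<40),150):
        t=b&(z>24)&(z<38); q=plane(K,T,uvof(t),31); out[f'block{i}']=(*rect(q[:,:2]),np.median(z[t]),t.sum()); i+=1
    return out
E
python3 - <<'E'
from h import *
for n in("top","side"):
    p=cv2.imread(f'pics/{n}0.png')[:,:,::-1].copy();d=np.load(f'pics/{n}0.npy');c=viewer.calibration(n)
    for k,v in measure(n,p,d,c["camera_matrix"],c["world_from_camera"]).items(): print(n,k,*[np.round(x,1) for x in v])
E
```

```text
top plate_a [590.8  83.4] 150.1 72.4 -6.1 27.5 989
top line_a [591.7  84.3] 60.4 2.8 -6.0 11.3 29
top knob_a [658.1   2.1 106.5] 48
top plate_b [577.8 -86.8] 149.9 72.3 -2.4 27.3 865
top line_b [579.3 -86.6] 62.7 3.3 -2.7 12.4 37
top knob_b [ 572.3 -125.4  106.4] 48
top plate_c [ 522.6 -312.1] 150.1 74.4 10.2 27.1 1041
top line_c [ 530.6 -311.4] 50.5 3.5 10.0 12.1 31
top knob_c [ 591.7 -375.   106.3] 63
top fin0 [436.3 230. ] 49.9 17.4 -10.9 58.7 161
top fin1 [417.5 330.9] 50.2 17.7 22.2 58.6 166
top block0 [577.3 281.2] 73.7 41.2 2.5 28.7 510
top block1 [490.3 340.7] 43.7 43.1 -43.0 26.7 261
top block2 [436.4 230. ] 79.4 42.9 -10.9 32.7 339
top block3 [418. 331.] 78.8 43.1 21.8 32.5 326
side plate_a [587.7  86.9] 151.9 76.7 -6.2 25.8 824
side knob_a [655.3   4.2 103.8] 57
side plate_b [574.8 -83. ] 151.5 78.4 -2.4 25.6 598
side knob_b [ 569.1 -123.5  104.4] 46
side plate_c [ 519.2 -307.7] 149.7 81.4 10.3 25.6 410
side knob_c [ 589.4 -372.2  104.6] 37
side fin0 [433.  234.5] 52.0 25.3 -10.9 56.6 210
side fin1 [415.  333.5] 50.5 21.5 22.7 56.8 241
side block0 [433.7 234.1] 78.7 47.7 -11.6 30.7 353
side block1 [572.9 286.5] 74.8 42.6 4.3 26.8 579
side block2 [414.7 333.5] 79.4 44.4 21.8 30.8 421
side block3 [485.8 347.2] 44.1 43.9 1.1 25.2 305
```

Both views agree on sizes and heights. They differ by a consistent (3, -3) mm, which is within calibration error, so I'll take the mean. To tie the cameras to the robot, I'll centre logger 0 by squeezing its fin along and across, then image it there.

```bash
cat >> h.py <<'E'
from scipy.spatial.transform import Rotation as R
def quat(deg):
    return (R.from_euler('z',deg,degrees=True)*R.from_euler('x',180,degrees=True)).as_quat()
def best(pos,deg):
    """yaw deg or its half turn: the reachable one with the smallest wrist turn"""
    j=np.array(sensors.sense()['joint_positions']); o=[]
    for a in (deg,deg+180,deg-180):
        s=r.ik(pos,quat(a))
        if s is not None: o.append((abs(np.array(s)-j).max(),a))
    assert o,(pos,deg); return min(o)[1]
def over(xy,deg,z=200):
    p=[*xy,z]; a=best(p,deg); r.move_to(p,quat(a)); return a
def down(xy,z,v=80,f=15):
    hit=r.move_linear([*xy,z],velocity=v,max_force=f); 
    if hit: print('contact at',sensors.sense()['tcp_pos'])
    return hit
def squeeze(xy,deg,opening,z=43,up=100):
    over(xy,deg,120); eoat.command_gripper(opening,20); down(xy,z)
    eoat.command_gripper(0,20); s=sensors.sense(); print('squeezed w',s['gripper_width'],s['tcp_pos'])
    eoat.command_gripper(opening); r.move_linear([*xy,up],velocity=120)
def look():
    o={}
    for n in("top","side"):
        q=snap(n); cv2.imwrite(f'pics/last_{n}.png',q[0][:,:,::-1])
        o[n]=measure(n,*q)
    return o
def show(o,keys):
    for n in o:
        for k,v in o[n].items():
            if k.startswith(keys): print(n,k,*[np.round(x,1) for x in v])
E
python3 - <<'E'
from h import *
c=(434.9,232.2)
squeeze(c,-11+90,66); squeeze(c,-11,44)
r.move_linear([c[0],c[1],250],velocity=200); r.move_to([420,-100,300],quat(0))
o=look(); show(o,('fin','block','plate')); print(sensors.sense()['t'])
E
```

```text
squeezed w 49.60360009826914 [435.59 232.48  43.7 ]
squeezed w 17.575760265954422 [435.46 232.35  43.57]
top plate_a [591.   83.3] 150.2 72.5 -6.4 27.5 990
top plate_b [577.9 -86.9] 149.8 72.3 -2.5 27.3 828
top plate_c [ 538.5 -309.1] 117.8 74.6 10.3 27.0 526
top fin0 [437.8 231.8] 50.2 17.4 -10.8 58.4 163
top fin1 [417.5 330.9] 50.2 17.7 22.2 58.8 166
top block0 [577.4 280.7] 74.6 41.2 5.5 28.6 513
top block1 [490.3 340.7] 43.7 43.1 -43.0 26.9 269
top block2 [437.9 231.9] 79.6 43.0 -11.0 32.4 349
top block3 [418. 331.] 78.8 43.4 22.0 32.6 332
side plate_a [587.7  87. ] 151.8 77.1 -6.2 25.5 847
side plate_b [574.8 -82.5] 151.7 79.5 -2.4 25.6 604
side plate_c [ 519.4 -307.9] 149.6 81.7 10.8 25.6 416
side fin0 [434.8 236.1] 51.5 25.1 -11.3 56.6 203
side fin1 [415.  333.5] 50.5 21.5 22.7 56.9 236
side block0 [435.3 235.6] 79.3 47.6 -11.5 30.4 338
side block1 [572.8 286.4] 74.8 42.4 4.7 26.7 586
side block2 [415.1 332.9] 79.4 43.3 22.0 30.8 408
side block3 [485.3 347.9] 44.0 42.8 -74.9 25.4 291
12.8083
```

Logger 0 is truly at (435.5, 232.4), so the top-camera bias is (+2.4, -0.5). Corrected seats, where both views agree within 1 mm: a (588.5, 84.0, -6.2°), c (520, -312.4, 10.2°). Now for picking logger 0 into a.

```bash
cat >> h.py <<'E'
def trim(xy,z):
    """command offset so that the actual TCP is over xy"""
    return np.array(xy)+np.array(xy)-sensors.sense()['tcp_pos'][:2]
def pick(xy,deg,z=42):
    over(xy,deg,130); eoat.command_gripper(44,20); c=trim(xy,130); down(c,z)
    eoat.command_gripper(0,60); s=sensors.sense(); h=s['tcp_pos'][2]-5
    print('grasp w',s['gripper_width'],s['tcp_pos'],'h',h)
    r.move_linear([*c,200],velocity=150); print('held w',sensors.sense()['gripper_width']); return h
def place(xy,deg,h):
    over(xy,deg,200); c=trim(xy,200); r.move_linear([*c,h+40],velocity=120); r.dwell(.3)
    c=c+np.array(xy)-sensors.sense()['tcp_pos'][:2]; r.move_linear([*c,h+32],velocity=60)
    for dx,dy in [(0,0),(1.5,0),(-1.5,0),(0,1.5),(0,-1.5),(2,2),(2,-2),(-2,2),(-2,-2)]:
        t=c+[dx,dy]; r.move_linear([*t,h+30],velocity=40)
        hit=r.move_linear([*t,h+8.5],velocity=30,max_force=12); r.dwell(.2); s=sensors.sense()
        print('try',dx,dy,hit,s['tcp_pos'],'bottom z',s['tcp_pos'][2]-h)
        if s['tcp_pos'][2]-h<13: break
    else: return False
    eoat.command_gripper(44); s=sensors.sense(); r.move_linear([*t,200],velocity=120); return True
E
python3 - <<'E'
from h import *
h=pick((435.5,232.4),-11)
print(place((588.5,84.0),-6.2,h)); print(sensors.sense()['t'])
r.move_to([420,-100,300],quat(0))
o=look(); show(o,('fin','block'))
for n in o: pass
t=cv2.imread('pics/last_top.png');s=cv2.imread('pics/last_side.png')
a=cv2.resize(t[140:300,100:340],(600,400),interpolation=cv2.INTER_CUBIC);cv2.imwrite('pics/p1.png',a)
for n in("top","side"):
    P=cloud(*[viewer.calibration(n)[k] for k in("camera_matrix","world_from_camera")],viewer.snapshot(n)[1])
    m=(np.hypot(P[...,0]-588,P[...,1]-84)<45)
    print(n,[(int(z),int((m&(abs(P[...,2]-z)<2)).sum())) for z in range(8,80,4)])
E
```

```text
grasp w 16.94367933080349 [435.69 232.87  42.6 ] h 37.597796470246685
held w 16.47957693652857
try 0 0 True [587.65  83.98  47.56] bottom z 9.960837938118488
True
23.2333
top fin0 [445.2 341.6] 50.1 17.6 15.7 58.3 164
top block0 [577.3 281.2] 73.7 41.2 2.5 28.5 510
top block1 [468.8 344.7] 127.3 51.7 8.0 30.1 587
side fin0 [442.6 344.7] 50.0 23.4 20.0 56.8 238
side block0 [572.8 287.1] 74.7 43.8 4.6 26.7 587
side block1 [465.6 347.7] 125.0 48.8 10.7 29.4 719
top [(8, 7), (12, 6), (16, 7), (20, 15), (24, 102), (28, 193), (32, 56), (36, 231), (40, 161), (44, 6), (48, 3), (52, 4), (56, 3), (60, 32), (64, 114), (68, 20), (72, 0), (76, 0)]
side [(8, 23), (12, 22), (16, 21), (20, 41), (24, 111), (28, 88), (32, 47), (36, 209), (40, 41), (44, 22), (48, 29), (52, 20), (56, 27), (60, 75), (64, 52), (68, 0), (72, 0), (76, 0)]
```

View pics/p1.png

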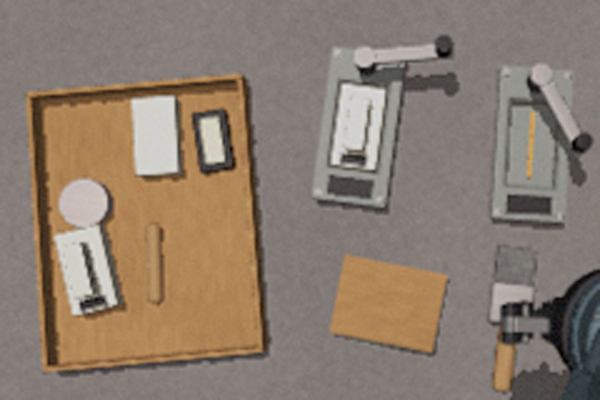

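Logger 0 sits in socket a (bottom z 10.0; pocket shown at about (355,125) in the crop). The other logger has been knocked to (442.8, 342.1), beside the film can and still upright with the same fin height. I'll pick it into c.

Run:
```python
from h import *
h=pick((442.8,342.1),16.2,43)
print(place((520.3,-312.4),10.2,h)); print(sensors.sense()['t'])
r.move_to([480,150,300],quat(0))
o=look(); show(o,('fin','block','knob'))
t=cv2.imread('pics/last_top.png');s=cv2.imread('pics/last_side.png')
cv2.imwrite('pics/p2.png',np.hstack([cv2.resize(t[150:280,300:460],None,fx=2.6,fy=2.6),cv2.resize(s[110:220,230:370],(380,338))[:338]]) if 0 else cv2.resize(t[140:280,100:460],None,fx=2.2,fy=2.2,interpolation=cv2.INTER_CUBIC))
```

```text
grasp w 16.83182501623157 [442.86 342.6   43.62] h 38.62037094509034
held w 17.02599659480737
try 0 0 True [ 519.74 -312.06   48.62] bottom z 9.996249063114021
True
37.7917
top knob_a [658.2   2.1 106.3] 49
top knob_b [ 572.5 -125.8  106.9] 47
top knob_c [ 591.9 -375.   106.3] 63
side knob_a [655.1   4.9 104.3] 58
side knob_b [ 573.  -123.   103.9] 19
side block0 [572.9 286.6] 75.0 43.1 5.4 26.8 585
side block1 [505.1 352.7] 44.5 43.7 13.4 25.1 297
```

View pics/p2.png

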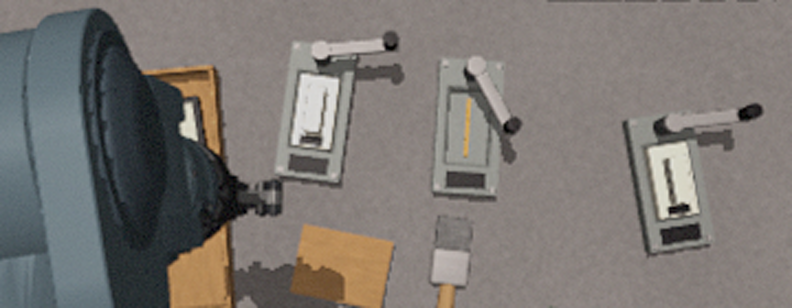

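Both loggers are seated and their levers still open. Next I'll swing the three levers shut, with the knob caged loosely between the fingers and the arc checked for reach first.

```bash
cat >> h.py <<'E'
SEAT={'a':(588.5,84.0,-6.2),'b':(575.3,-86.3,-2.4),'c':(520.2,-312.2,10.2)}
def shut(k,knob,z=93):
    x,y,dg=SEAT[k]; a=np.radians(dg); H=np.array([x,y])+60*np.array([np.cos(a),np.sin(a)])
    v=np.array(knob)-H; th0=(np.arctan2(v[1],v[0])-(a+np.pi))%(2*np.pi)
    print(k,'radius',np.hypot(*v),'angle',th0)
    at=lambda t:H+75*np.array([np.cos(a+np.pi+t),np.sin(a+np.pi+t)])
    yaw=lambda t:np.degrees(a+t)           # finger line along the tangent
    ts=np.append(np.linspace(th0,.15,int(th0/.2)+2)[1:],-.08)
    for off in (0,180,-180):               # one wrist branch good for the whole arc
        if all(r.ik([*at(t),zz],quat(yaw(t)+off)) is not None for t in (th0,*ts) for zz in (z,170)): break
    else: raise RuntimeError('no branch')
    r.move_to([*at(th0),170],quat(yaw(th0)+off)); eoat.command_gripper(34,20)
    c=trim(at(th0),170)
    if down(c,z,60,10): raise RuntimeError('hit')
    eoat.command_gripper(20,20)
    for i,t in enumerate(ts):
        last=i==len(ts)-1
        hit=r.move_linear([*at(t),z],quat(yaw(t)+off),velocity=40 if last else 90,max_force=12 if last else 25)
        if hit: print('force stop at target',t,sensors.sense()['tcp_pos'],sensors.sense()['ft_force'])
        if hit and not last: raise RuntimeError('early')
    p=sensors.sense()['tcp_pos'][:2]-H; print('tcp angle',(np.arctan2(p[1],p[0])-(a+np.pi)+np.pi)%(2*np.pi)-np.pi)
    eoat.command_gripper(34); p=sensors.sense()['tcp_pos']; r.move_linear([p[0],p[1],170],velocity=100)
E
python3 - <<'E'
from h import *
shut('a',(655.8,2.6)); shut('b',(570,-125.2)); shut('c',(589.5,-374.5))
r.move_to([420,60,330],quat(0)); 
o=look(); show(o,('knob',)); print(sensors.sense()['t'])
t=cv2.imread('pics/last_top.png');cv2.imwrite('pics/p3.png',cv2.resize(t[140:300,100:460],None,fx=2.2,fy=2.2,interpolation=cv2.INTER_CUBIC))
s=cv2.imread('pics/last_side.png');cv2.imwrite('pics/p4.png',cv2.resize(s[110:390,180:350],None,fx=2.1,fy=2.1,interpolation=cv2.INTER_CUBIC))
E
```

```text
a radius 75.30968801172362 angle 1.7807753834392201Traceback (most recent call last):
  File "<stdin>", line 2, in <module>
  File "h.py", line 113, in shut
    hit=r.move_linear([*at(t),z],quat(yaw(t)+off),velocity=40 if last else 90,max_force=12 if last else 25)
plant.PlanningError: the arm cannot follow that straight line within its joint ranges
```

Run:
```python
from h import *
s=sensors.sense(); print(s['joint_positions'],s['tcp_pos'],s['gripper_width'],s['t'])
for k,(x,y,dg) in SEAT.items():
    a=np.radians(dg);H=np.array([x,y])+60*np.array([np.cos(a),np.sin(a)])
    for off in (0,180):
        o=[]
        for t in np.linspace(1.8,0,7):
            p=H-75*np.array([np.cos(a+t),np.sin(a+t)])
            q=r.ik([*p,93],quat(np.degrees(a+t)+off)); o.append(None if q is None else round(float(q[5]),2))
        print(k,off,o)
```

```text
[ 0.02  0.47 -0.17  0.93 -0.    3.11] [573.44  73.99  92.99] 19.795912430278044 48.3417
a 0 [1.36, 1.66, 1.96, 2.28, 2.61, 2.95, -2.99]
a 180 [-1.78, -1.49, -1.18, -0.86, -0.53, -0.19, 0.15]
b 0 [1.04, 1.33, 1.63, 1.94, 2.25, 2.58, 2.92]
b 180 [-2.1, -1.81, -1.51, -1.21, -0.89, -0.56, -0.22]
c 0 [0.53, 0.8, 1.08, 1.37, 1.67, 1.98, 2.3]
c 180 [-2.61, -2.34, -2.06, -1.77, -1.47, -1.16, -0.84]
```

The lever of a stopped at 0.15 rad because joint 6 reached its range. The half-turned branch is good for b and c. I'll finish a with its yaw held.

```bash
sed -i 's/for off in (0,180,-180): /for off in (180,): /' h.py
python3 - <<'E'
from h import *
x,y,dg=SEAT['a'];a=np.radians(dg);p=np.array([x,y])-15*np.array([np.cos(a),np.sin(a)])-75*(-.08)*np.array([-np.sin(a),np.cos(a)])
print(p,r.move_linear([*p,93],velocity=40,max_force=12),sensors.sense()['tcp_pos'],sensors.sense()['ft_force'])
eoat.command_gripper(34); q=sensors.sense()['tcp_pos']; r.move_linear([q[0],q[1],170],velocity=100)
shut('b',(570,-125.2)); shut('c',(589.5,-374.5))
r.move_to([400,60,330],quat(0)); 
o=look(); show(o,('knob',)); print(sensors.sense()['t'])
t=cv2.imread('pics/last_top.png');cv2.imwrite('pics/p3.png',cv2.resize(t[140:300,100:460],None,fx=2.2,fy=2.2,interpolation=cv2.INTER_CUBIC))
s=cv2.imread('pics/last_side.png');cv2.imwrite('pics/p4.png',cv2.resize(s[110:390,180:350],None,fx=2.1,fy=2.1,interpolation=cv2.INTER_CUBIC))
E
```

```text
Traceback (most recent call last):
plant.PlanningError: the arm cannot follow that straight line within its joint ranges
```

Run:
```python
from h import *
q=sensors.sense()['tcp_pos']; eoat.command_gripper(34); r.move_linear([q[0],q[1],170],velocity=100)
shut('a',(q[0],q[1])); shut('b',(570,-125.2)); shut('c',(589.5,-374.5))
r.move_to([400,60,330],quat(0)); 
o=look(); show(o,('knob',)); print(sensors.sense()['t'])
t=cv2.imread('pics/last_top.png');cv2.imwrite('pics/p3.png',cv2.resize(t[140:300,100:460],None,fx=2.2,fy=2.2,interpolation=cv2.INTER_CUBIC))
s=cv2.imread('pics/last_side.png');cv2.imwrite('pics/p4.png',cv2.resize(s[110:390,180:350],None,fx=2.1,fy=2.1,interpolation=cv2.INTER_CUBIC))
```

```text
a radius 74.79697516901689 angle 0.15538906060031366
force stop at target -0.08 [574.16  87.88  92.47] [ 0.72 -2.12  0.76]
tcp angle -0.030961105375544307
b radius 74.70787487497533 angle 0.5506119342253184
tcp angle -0.03484691873623946
c radius 73.64166512754169 angle 1.5323898220446468
tcp angle -0.03121931184781168
top knob_a [575.5  84.8 107.4] 44
top knob_b [562.7 -86.2 106.9] 48
top knob_c [ 507.5 -314.4  106.3] 60
side knob_a [573.2  87.7 104. ] 66
side knob_b [559.9 -82.7 104.4] 54
side knob_c [ 505.1 -312.9  104.2] 42
73.3083
```

View pics/p3.png

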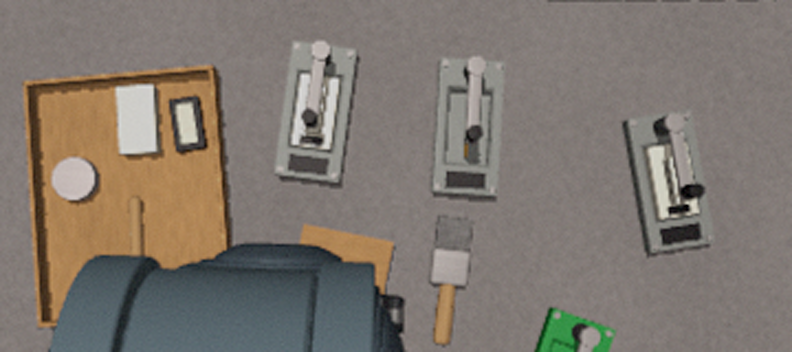

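View pics/p4.png

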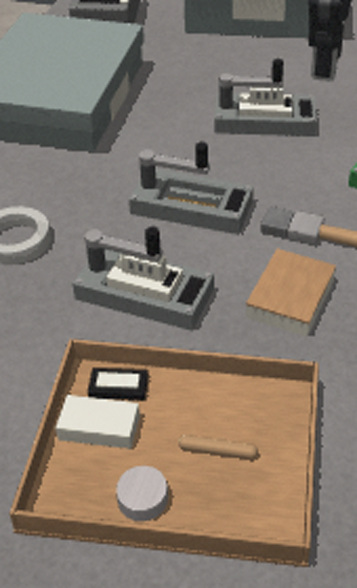

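The pictures show all three bars lying along their plates, the knobs within about 1 mm of their shut points (under 0.03 rad). Loggers are seated in a and c, the four other things remain in the tray, and there is no third logger. I'll hand it in.

```bash
python3 -c "
from plant import *
from plant import workorder
print(workorder.finish_job())"
```

```text
the job is handed in; nothing more can be done
None
```

I handed the job in after about 75 s of robot time: both loggers present are seated in sockets a and c, all three levers are shut, and the other things are still in the tray. The hand-in gave no verdict, so this rests on my own camera and position readings.

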